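# Snug the press clamp onto a glued presentation box

## Robot

A 6-joint arm with a two-finger parallel gripper is mounted at the origin on the work surface. World frame = base frame: x ahead of the robot, y to its left, z up, the work surface at z = 0. Lengths are in mm, angles in rad, forces in N, time in s.
With the tool pointing down it reaches from about 300 to 875 mm from the base axis. Payload 6.4 kg.
Tool frame: the origin (TCP) lies midway between the tips of the shut fingers; the grasp point (between the pads) lies 19 mm behind it; z points along the fingers, y is the line along which they close (so a half turn about z gives the same grasp; the last joint's range is limited). The gripper opens to 88 mm and grips with 3 to 60 N. Pads are 18 mm wide; open, the fingers measure 123 mm over their backs; the gripper's body (75 mm by 187 mm) begins 45 mm behind the grasp point.
Start: joints at [-1.376, 0.181, 1.607, -0, 1.354, -0.206], TCP at [224.356, -529.439, 238.714] pointing down, gripper open.
Joint ranges: [-2.99, 2.99], [-0.89, 2.07], [0.3, 2.58], [-1.14, 4.28], [0, 2.63], [-3.12, 3.12]. Speed limits (rad/s): [2.57, 2.57, 3.01, 3.14, 3.14, 3.14].

## Interface

Orientations are given as a unit quaternion [w, x, y, z].
In Python, from rig import bot gives the robot as it stands.
- The arm moves only by the tool arm_command, never from a script. Its argument "series" is a list of rows, each a list of 6 numbers: the shift along the tool's x, y, z in cm, then the turn, a rotation vector about the tool's x, y, z in degrees. A call has 1 to 10 rows; each row shifts and turns the commanded pose from where the row before left it, along the tool's axes as they then stand; what a row does not reach is not made up. A row lasts 1/10 s, in which the tool goes at most 50 mm and 8.59 degrees, less where a joint would pass 70% of its speed; a pose out of reach is approached as far as the arm can. A call is refused whole if a number of a shift passes 5 or a number of a turn 8.59, either way. A call with a gripper value outside its range is refused whole. "claw" is the opening, from 0 (shut) to 1 (fully open), set as the call begins (left out, the last holds). The fingers move at their own pace and stop on an object; "grip_force" is the grip in N (left out, the last holds). Time passes only in rows, so rows that do not move let the fingers close. It gives the time, the measured TCP pose, the force, the opening and the grip force at its end, in the units of the state.
- bot.get_state(): the state, without advancing time (a new reading comes with each control period).
- bot.get_image(name): name is "scene" or "side" or "wrist"; returns the picture (480x640x3 uint8, red, green, blue); there is no depth.
- bot.camera_params(name): a dict with "K" (3x3 intrinsics, pixels), "R" (3x3) and "t" (3): a world point X has camera coordinates R X + t; the wrist camera has in their place "tool_from_camera" (4x4, takes a point from camera to tool coordinates, whose origin is the TCP and whose axes are the flange's). Camera axes: x right, y down, z forward; pixel columns grow to the right and rows downward; lengths in mm; the calibration is good to about 2 mm. A picture is of the moment at which its call begins: read the wrist's pose just before it. camera_params takes no time and is no camera call.
- bot.hand_in(): hands the job in; it is judged then, once.
The state is a dict: "t": time; "joint_positions": joint angles; "joint_velocities": joint speeds; "joint_efforts": joint torques, N m; "tool_pos": TCP position; "tcp_rot": TCP orientation; "ft_force": force on the tool from outside, world axes, zero at the start; "wrist_torque": the same for the moment, N m; "opening": finger opening in mm; "grip_force": force on a finger pad.
Only numpy, scipy, OpenCV 4.12 (cv2) and the standard library are available. Lean on these libraries where they do the work, as an engineer would, in place of code of your own. Each camera call takes 0.05 s, during which the arm holds its last target. There are 200 camera calls.

## Task

Two identical bench clamps stand on the stockroom bench; one has a wooden presentation box with a freshly glued lid under its pad. Turn that clamp's crank clockwise until the pad meets the lid and go on until it is snug, with the pad's spring squeezed about half-way but never solid, then let go. Do not shift the box, and leave the empty clamp's crank alone.

Things in the scene. Friction and masses are not known exactly. Their poses are not given: they have to be found in the camera images.
- knob (a point): Centre of the black upright grip (28 mm dia, 48 tall) on the loaded clamp's crank, 60 mm from the vertical screw axis; topmost part, 28 mm above the crank arm. It spins freely on its pin: pinch from above and carry round, gripper not turning. Clockwise from above lowers crank, grip and pad 24 mm a turn. Takes about 4 N to turn, 7 N at half squeeze; stays where left (past 8 mm squeeze it backs off to that).
- pad: The loaded clamp's steel pad, a disc 48 mm in diameter, 12 thick; origin at the centre of its underside, on the screw axis; z up. At first 4 to 14 mm above the lid. It hangs on a coil spring, 8 N per mm, solid when squeezed 12 mm. Spring free: knob is 157 mm above this origin; with the pad on the lid this height shrinks by as much as the spring is squeezed.
- box: Wooden presentation box with its lid on, 126 x 96 mm, 50 mm tall, about 0.45 kg, loose on the clamp's 12 mm thick grey base plate, under the pad; origin at the centre of its underside, so the lid's top is 50 mm higher; x along its long side, z up.
- spare_knob (a point): Centre of the same black grip on the identical but empty clamp, which stands on the other side of the bench's middle; to be left alone.
Things that resemble listed ones, but are neither listed nor needed, are in the scene too. Leave any yellow look-alike of the box alone.

How it is judged (in metres and radians):
At the end, for the whole second after the job is handed in: The pad presses on the box's lid with 15 to 95 N (spring squeezed by about 2 to 12 mm) with the crank let go, and the box lies still within 15 mm of where it was (contact force between pad and box between 15 and 95 N and distance of box from where it was at the start of the episode below 0.015 m and linear speed of box below 0.02 m/s); the robot touches nothing.
It fails at once if the crank is forced on with the spring solid (pad force above 120 N) (contact force between pad and box above 120 N).
It fails at once if the box is shifted by more than 20 mm (distance of box from where it was at the start of the episode above 0.02 m).
It fails at once if the empty clamp's crank grip is moved by more than 20 mm (distance of spare_knob from where it was at the start of the episode above 0.02 m).
It also fails if it takes over 40 s, if anything falls off the work surface, if the arm or the gripper's body presses on something with over 40 N, if the wrist force passes 120 N, or if a joint passes its speed limit or range.

## Working session

There is one attempt and no reset: what is moved stays moved. The work goes in short steps, Python scripts to look and compute and a tool call to move; the robot and the scene stay as the last step left them, time stands still between calls to the robot, and variables do not carry over. Pictures are saved under pics/ and viewed, at most 10 in all, crops included, and the job is handed in when it is done.

Besides the shell and the picture viewer there is one more tool, called after "Request:" as a command line: name --pt "numbers of a row" for each row, then --argument value for the rest. arm_command: Moves the arm, as the interface text tells. Its arguments: {"type":"object","properties":{"series":{"type":"array"},"claw":{"type":"number"},"grip_force":{"type":"number"}},"required":["series"]}

```bash
mkdir -p pics
python3 - <<'E'
from rig import bot
import cv2,numpy as np
for n in ["scene","side"]:
    im=bot.get_image(n); cv2.imwrite(f"pics/{n}0.png",im[:,:,::-1])
    p=bot.camera_params(n); print(n,np.round(p["K"],1).tolist(),np.round(p["R"],3).tolist(),np.round(p["t"],1).tolist())
s=bot.get_state(); print(s)
E
```

```text
scene [[620.2, 0.0, 314.0], [0.0, 620.2, 230.9], [0.0, 0.0, 1.0]] [[-0.783, 0.622, -0.004], [0.417, 0.519, -0.746], [-0.462, -0.586, -0.666]] [369.2, -35.3, 1524.8]
side [[481.0, 0.0, 311.7], [0.0, 481.0, 253.4], [0.0, 0.0, 1.0]] [[-0.956, -0.292, -0.0], [-0.196, 0.642, -0.741], [0.217, -0.709, -0.671]] [397.6, 248.1, 849.3]
{'t': 0.1, 'joint_positions': array([-1.37628551e+00,  1.81464706e-01,  1.60786129e+00,  6.05036545e-06,
        1.35378427e+00, -2.06263866e-01]), 'joint_velocities': array([ 0.00064119, -0.00230501, -0.00199208, -0.00066763, -0.00085272,
        0.00174486]), 'joint_efforts': array([-1.82776048e-04, -4.34818590e+01, -3.42692649e+01,  7.02240039e-02,
        3.40888335e-02, -3.75628701e-05]), 'tool_pos': array([ 224.27263813, -528.96341344,  237.92395251]), 'tcp_rot': array([-7.58774225e-04,  9.79989399e-01,  1.99048239e-01,  7.41278957e-06]), 'ft_force': array([-0.42818459,  0.5110622 , -0.73839738]), 'wrist_torque': array([-0.00033861,  0.01294222, -0.03416754]), 'grip_force': 0.0, 'opening': 88.14183220466963}
```

View pics/scene0.png

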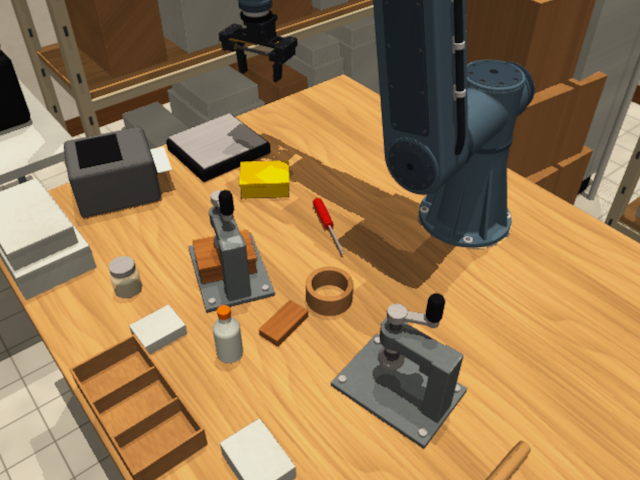

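View pics/side0.png

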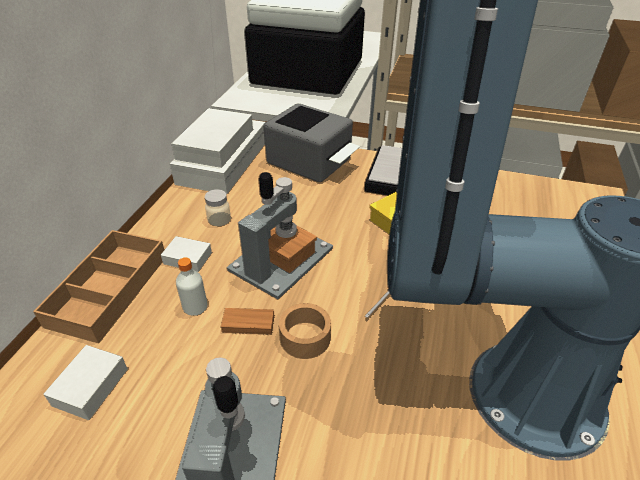

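Two clamps are in view. The one at scene (230,250) / side (280,235) has the brown box under its pad, so it is the loaded one. The one at scene (400,370) / side (225,430) is empty. The yellow box at scene (264,178) is a look-alike. I'll confirm the loaded one in an enlarged crop.

Run:
```python
import cv2,numpy as np
a=cv2.imread("pics/scene0.png")[180:320,175:290]; b=cv2.imread("pics/side0.png")[165:305,220:345]
c=np.hstack([cv2.resize(x,None,fx=3.3,fy=3.3,interpolation=cv2.INTER_CUBIC) for x in (a,b)]); print(c.shape)
cv2.imwrite("pics/crop1.png",c)
```

```text
(462, 792, 3)
```

View pics/crop1.png

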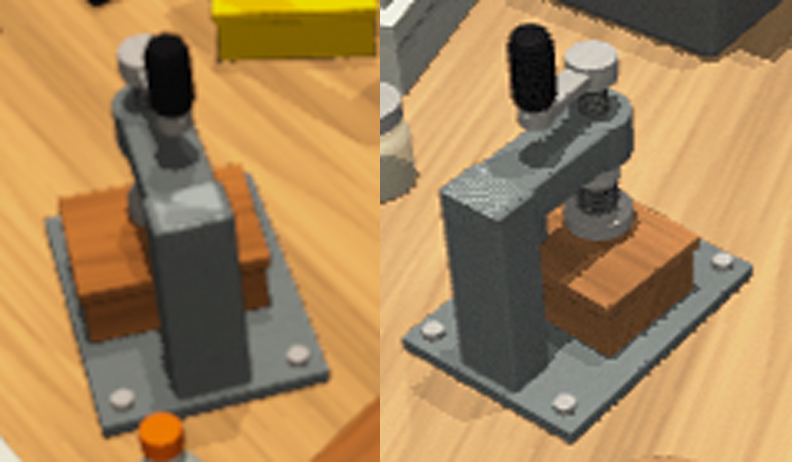

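The crop confirms it: a brown box sits under this clamp's pad. The knob is at scene (226,203) / side (266,186), the hub at scene (218,196) / side (284,180), and the arm's column is on the knob's side.

```bash
cat > h.py <<'E'
from rig import bot
import cv2,numpy as np
P={}
for n in ("scene","side"):
    p=bot.camera_params(n); P[n]=np.array(p["K"])@np.c_[np.array(p["R"]),np.array(p["t"])]
def tri(a,b):
    X=cv2.triangulatePoints(P["scene"],P["side"],np.array(a,float).reshape(2,1),np.array(b,float).reshape(2,1))[:,0]; X=X[:3]/X[3]
    return X,[np.round((P[n]@np.r_[X,1])[:2]/(P[n]@np.r_[X,1])[2]-q,1) for n,q in (("scene",a),("side",b))]
def onz(n,q,z):
    M=P[n]; H=np.c_[M[:,0],M[:,1],M[:,2]*z+M[:,3]]; v=np.linalg.solve(H,np.r_[q,1]); return v[:2]/v[2]
E
python3 - <<'E'
from h import *
np.set_printoptions(suppress=True,precision=1)
sc=lambda u,v:(u/3.3+175,v/3.3+180); sd=lambda u,v:((u-380)/3.3+220,v/3.3+165)
for k,a,b in [("knob",sc(169,75),sd(532,68)),("hub",sc(142,50),sd(592,50))]: print(k,*tri(a,b))
for q in [(108,434),(328,378),(250,175),(48,218)]: print("plate sc",onz("scene",sc(*q),12 if q[1]<300 else 0))
for q in [(571,440),(752,266),(404,343)]: print("plate sd",onz("side",sd(*q),0))
for q in [(82,292),(60,198),(238,165)]: print("lid sc",onz("scene",sc(*q),62))
for q in [(698,240),(608,305)]: print("lid sd",onz("side",sd(*q),62))
k=tri((435,308),(225,393)); print("spare",*k)
E
```

```text
knob [ 558.8 -164.7  223.5] [array([0.1, 0.2]), array([ 0.1, -0.3])]
hub [ 543.9 -224.4  199.4] [array([-0.1, -0.3]), array([-0.2,  0.5])]
plate sc [ 652.5 -130.3]
plate sc [515.4 -81.8]
plate sc [ 450.5 -266.6]
plate sc [ 586.2 -317.7]
plate sd [515.5 -81. ]
plate sd [ 448.7 -278.6]
plate sd [ 655.3 -132. ]
lid sc [ 625.7 -192.4]
lid sc [ 591.5 -278.8]
lid sc [ 479.7 -231.7]
lid sd [ 473.6 -224.8]
lid sd [ 510.6 -145.9]
spare [442.2 279.9 227.2] [array([-0. , -0.1]), array([-0. ,  0.1])]
```

Request:
arm_command --pt "0 0 -2 0 0 7.65" --pt "0 0 -2 0 0 7.65" --pt "0 0 -2 0 0 7.65" --pt "3.3 -3.6 0 0 0 0" --pt "3.3 -3.6 0 0 0 0" --pt "3.3 -3.6 0 0 0 0" --pt "3.3 -3.6 0 0 0 0" --pt "3.3 -3.6 0 0 0 0" --pt "3.3 -3.6 0 0 0 0" --pt "3.3 -3.6 0 0 0 0" --claw 0.8

```text
t: 1.1
tool_pos: [456.2, -275.5, 298.5]
tcp_rot: [-0.0, 1.0, 0.0, -0.0]
ft_force: [1.5, -0.4, 0.7]
opening: 70.6
grip_force: 0.0
```

Request:
arm_command --pt "3.3 -3.6 0 0 0 0" --pt "3.3 -3.6 0 0 0 0" --pt "0 0 0 0 0 0" --pt "0 0 0 0 0 0"

```text
t: 1.5
tool_pos: [521.5, -204.3, 298.1]
tcp_rot: [-0.0, 1.0, 0.002, -0.001]
ft_force: [-0.7, -0.9, -0.4]
opening: 70.5
grip_force: 0.0
```

Run:
```python
from h import *
s=bot.get_state(); im=bot.get_image("wrist"); cv2.imwrite("pics/w1.png",im[:,:,::-1])
p=bot.camera_params("wrist"); print(np.round(p["K"],1).tolist(),np.round(p["tool_from_camera"],3).tolist(),s["tool_pos"],s["tcp_rot"],s["t"])
```

```text
[[356.8, 0.0, 316.5], [0.0, 356.8, 238.2], [0.0, 0.0, 1.0]] [[0.001, -0.959, -0.283, 73.776], [1.0, 0.001, 0.0, -1.333], [-0.0, -0.283, 0.959, -145.505], [0.0, 0.0, 0.0, 1.0]] [ 521.45468721 -204.28893249  298.1153227 ] [-1.52182275e-04  9.99998557e-01  1.57238010e-03 -6.24821074e-04] 1.5
```

View pics/w1.png

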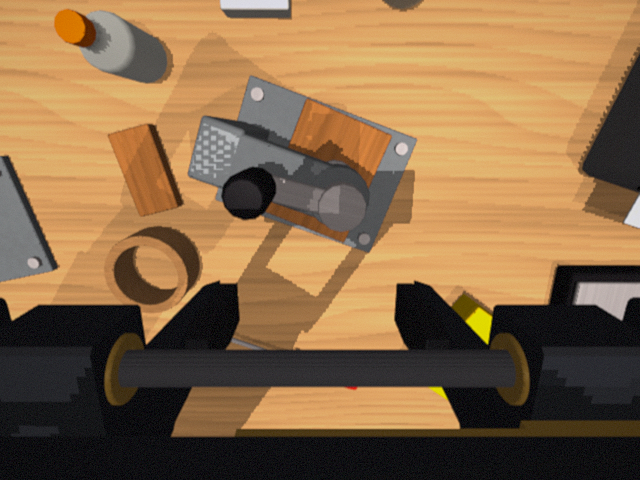

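The wrist view shows the knob's top disc at about (242,198), the hub's top at (343,196), and the bench clear around the grip.

```bash
cat >> h.py <<'E'
from scipy.spatial.transform import Rotation as Ro
def wz(q,z,pos,rot):
    p=bot.camera_params("wrist"); T=np.array(p["tool_from_camera"]); R=Ro.from_quat(np.roll(rot,-1)).as_matrix()
    d=R@T[:3,:3]@np.linalg.solve(np.array(p["K"]),np.r_[q,1]); c=R@T[:3,3]+pos
    return c+d*(z-c[2])/d[2]
E
python3 - <<'E'
from h import *
pos=[521.45,-204.29,298.1]; r=[-1.5e-4,1,1.57e-3,-6e-4]
for z in (243,247,251): print(z,wz((242,198),z,pos,r).round(1), wz((343,196),z-47,pos,r).round(1))
E
```

```text
243 [ 559.6 -160.6  243. ] [ 553.  -221.4  196. ]
247 [ 560.3 -161.4  247. ] [ 553.6 -221.1  200. ]
251 [ 561.1 -162.3  251. ] [ 554.3 -220.8  204. ]
```

Request:
arm_command --pt "2 -2.1 0 0 0 0" --pt "1.9 -2.05 0 0 0 0" --pt "0 0 3 0 0 0" --pt "0 0 3 0 0 0" --pt "0 0 2.7 0 0 0" --pt "0 0 0 0 0 0" --pt "0 0 0 0 0 0"

```text
t: 2.25
tool_pos: [559.6, -165.2, 212.0]
tcp_rot: [-0.0, 1.0, -0.001, -0.0]
ft_force: [-0.4, -0.5, -0.2]
opening: 70.5
grip_force: 0.0
```

Request:
arm_command --pt "0 0 0 0 0 0" --pt "0 0 0 0 0 0" --pt "0 0 0 0 0 0" --pt "0 0 0 0 0 0" --pt "0 0 0 0 0 0" --pt "0 0 0 0 0 0" --claw 0 --grip_force 25

```text
t: 2.85
tool_pos: [560.3, -163.6, 211.9]
tcp_rot: [-0.0, 1.0, 0.0, 0.0]
ft_force: [0.3, -0.2, 1.5]
opening: 27.0
grip_force: 25.0
```

Run:
```python
from h import *
im=bot.get_image("side"); cv2.imwrite("pics/s1.png",cv2.resize(im[120:320,180:400,::-1],None,fx=3,fy=3,interpolation=2))
```

```text
(no output)
```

View pics/s1.png

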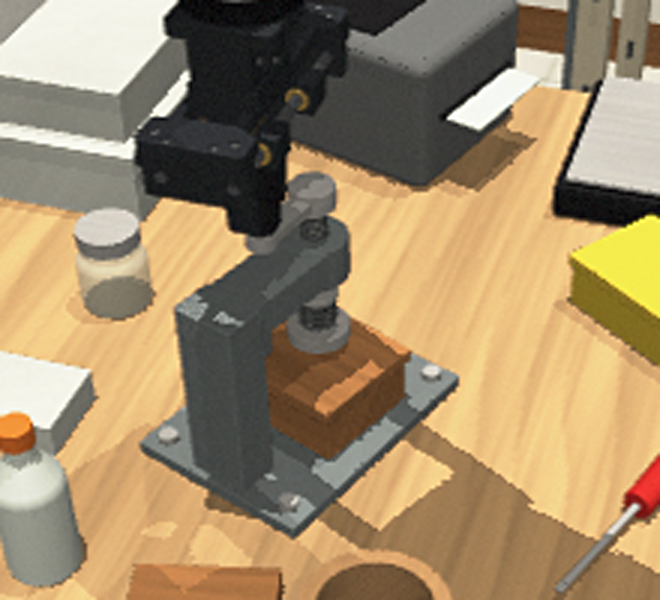

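The knob is gripped: the opening is 27 mm and the tips sit beside it. Next, the arc steps, 10° each, in the tool's axes.

Run:
```python
import numpy as np
a=np.radians(83.5-10*np.arange(31)); x=6*np.cos(a); y=-6*np.sin(a)
for i in range(30): print(int(83.5-10*i),[round(x[i+1]-x[i],2),round(y[i+1]-y[i],2),.07 if i%3 else .06])
```

```text
83 [np.float64(1.02), np.float64(0.21), 0.06]
73 [np.float64(0.97), np.float64(0.38), 0.07]
63 [np.float64(0.89), np.float64(0.55), 0.07]
53 [np.float64(0.78), np.float64(0.69), 0.06]
43 [np.float64(0.65), np.float64(0.82), 0.07]
33 [np.float64(0.5), np.float64(0.92), 0.07]
23 [np.float64(0.33), np.float64(0.99), 0.06]
13 [np.float64(0.15), np.float64(1.03), 0.07]
3 [np.float64(-0.03), np.float64(1.05), 0.07]
-6 [np.float64(-0.21), np.float64(1.02), 0.06]
-16 [np.float64(-0.38), np.float64(0.97), 0.07]
-26 [np.float64(-0.55), np.float64(0.89), 0.07]
-36 [np.float64(-0.69), np.float64(0.78), 0.06]
-46 [np.float64(-0.82), np.float64(0.65), 0.07]
-56 [np.float64(-0.92), np.float64(0.5), 0.07]
-66 [np.float64(-0.99), np.float64(0.33), 0.06]
-76 [np.float64(-1.03), np.float64(0.15), 0.07]
-86 [np.float64(-1.05), np.float64(-0.03), 0.07]
-96 [np.float64(-1.02), np.float64(-0.21), 0.06]
-106 [np.float64(-0.97), np.float64(-0.38), 0.07]
-116 [np.float64(-0.89), np.float64(-0.55), 0.07]
-126 [np.float64(-0.78), np.float64(-0.69), 0.06]
-136 [np.float64(-0.65), np.float64(-0.82), 0.07]
-146 [np.float64(-0.5), np.float64(-0.92), 0.07]
-156 [np.float64(-0.33), np.float64(-0.99), 0.06]
-166 [np.float64(-0.15), np.float64(-1.03), 0.07]
-176 [np.float64(0.03), np.float64(-1.05), 0.07]
-186 [np.float64(0.21), np.float64(-1.02), 0.06]
-196 [np.float64(0.38), np.float64(-0.97), 0.07]
-206 [np.float64(0.55), np.float64(-0.89), 0.07]
```

Request:
arm_command --pt "0.51 0.1 0.03 0 0 0" --pt "0.51 0.11 0.03 0 0 0" --pt "0.48 0.19 0.04 0 0 0" --pt "0.49 0.19 0.03 0 0 0" --pt "0.44 0.27 0.04 0 0 0" --pt "0.45 0.28 0.03 0 0 0" --pt "0 0 0 0 0 0"

```text
t: 3.6
tool_pos: [587.7, -178.6, 209.8]
tcp_rot: [0.002, 1.0, -0.001, -0.002]
ft_force: [-10.9, -10.0, 4.6]
opening: 27.3
grip_force: 25.0
```

The force of about 14 N, directed inward, shows the axis is really near (546,-222). I'll correct the centre and continue.

Request:
arm_command --pt "0.15 0.57 0.03 0 0 0" --pt "0.4 0.58 0.04 0 0 0" --pt "0.28 0.44 0.03 0 0 0" --pt "0.26 0.45 0.03 0 0 0" --pt "0.2 0.48 0.04 0 0 0" --pt "0.18 0.5 0.03 0 0 0" --pt "0 0 0 0 0 0"

```text
t: 4.3
tool_pos: [603.4, -206.3, 207.8]
tcp_rot: [0.0, 1.0, -0.0, -0.001]
ft_force: [-7.3, -1.3, 5.7]
opening: 26.9
grip_force: 25.0
```

Request:
arm_command --pt "0.03 0.57 0.03 0 0 0" --pt "0.02 0.59 0.03 0 0 0" --pt "0.02 0.52 0.03 0 0 0" --pt "-0.02 0.52 0.03 0 0 0" --pt "-0.07 0.52 0.04 0 0 0" --pt "-0.11 0.51 0.03 0 0 0"

```text
t: 4.9
tool_pos: [602.8, -238.0, 205.8]
tcp_rot: [-0.0, 1.0, 0.0, 0.0]
ft_force: [0.9, 4.9, 2.8]
opening: 26.7
grip_force: 25.0
```

Request:
arm_command --pt "-0.15 0.5 0.03 0 0 0" --pt "-0.21 0.49 0.04 0 0 0" --pt "-0.25 0.46 0.03 0 0 0" --pt "-0.28 0.44 0.03 0 0 0"

```text
t: 5.3
tool_pos: [593.5, -257.1, 204.5]
tcp_rot: [0.0, 1.0, 0.0, 0.0]
ft_force: [1.4, 4.2, 1.6]
opening: 27.1
grip_force: 25.0
```

Request:
arm_command --pt "-0.32 0.41 0.04 0 0 0" --pt "-0.35 0.39 0.03 0 0 0"

```text
t: 5.5
tool_pos: [586.7, -264.9, 203.8]
tcp_rot: [-0.0, 1.0, 0.0, 0.0]
ft_force: [2.1, 4.0, 2.6]
opening: 27.3
grip_force: 25.0
```

Run:
```python
from h import *
im=bot.get_image("side"); cv2.imwrite("pics/s2.png",cv2.resize(im[170:290,230:330,::-1],None,fx=5,fy=5,interpolation=2))
```

```text
(no output)
```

View pics/s2.png

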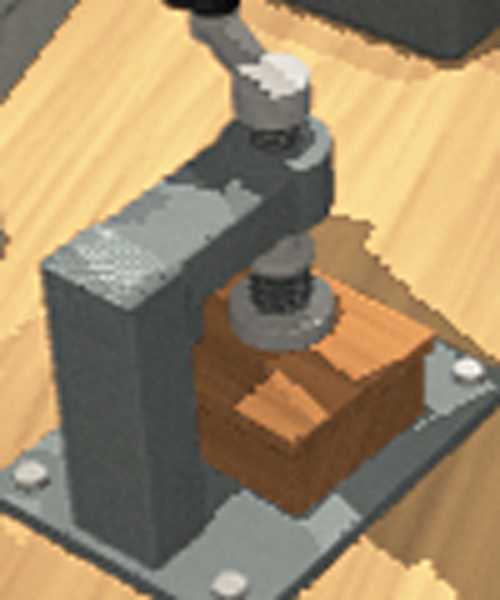

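The pad is now very near the lid: its lower front edge is at crop (285,350), and the coil still looks uncompressed. The force is still about 4.3 N, which means the screw is turning free. I'll check the gap from the picture.

Run:
```python
from h import *
t=np.linspace(0,6.28,90); c=np.c_[545+24*np.cos(t),-222+24*np.sin(t)]
for z in (58,62,66,70):
    u=(P["side"]@np.c_[c,z+0*t,1+0*t].T); u=u[:2]/u[2]; print(z,"lowest row crop",((u[1].max()-170)*5).round(1),"x range",((u[0].min()-230)*5).round(0),((u[0].max()-230)*5).round(0))
```

```text
58 lowest row crop 354.0 x range 225.0 332.0
62 lowest row crop 347.1 x range 225.0 332.0
66 lowest row crop 340.3 x range 224.0 331.0
70 lowest row crop 333.3 x range 224.0 331.0
```

Request:
arm_command --pt "-0.38 0.36 0.03 0 0 0" --pt "-0.41 0.33 0.03 0 0 0" --pt "-0.43 0.29 0.04 0 0 0" --pt "-0.45 0.26 0.03 0 0 0"

```text
t: 5.95
tool_pos: [570.0, -276.4, 202.5]
tcp_rot: [-0.001, 1.0, 0.0, -0.0]
ft_force: [2.0, 6.9, 3.8]
opening: 27.2
grip_force: 25.0
```

Request:
arm_command --pt "-0.51 0.1 0.03 0 0 0" --pt "-0.51 0.07 0.04 0 0 0" --pt "-0.51 0.1 0.03 0 0 0" --pt "-0.52 0.08 0.03 0 0 0"

```text
t: 6.35
tool_pos: [550.1, -281.4, 201.3]
tcp_rot: [0.001, 1.0, 0.0, 0.001]
ft_force: [6.4, 0.7, -0.3]
opening: 27.2
grip_force: 25.0
```

Request:
arm_command --pt "-0.52 0.02 0.03 0 0 0" --pt "-0.52 -0.02 0.04 0 0 0" --pt "-0.52 -0.07 0.03 0 0 0" --pt "-0.51 -0.11 0.03 0 0 0"

```text
t: 6.75
tool_pos: [529.6, -279.7, 200.0]
tcp_rot: [0.001, 1.0, 0.0, 0.001]
ft_force: [7.0, 0.5, -0.6]
opening: 27.2
grip_force: 25.0
```

The turning force has risen from 4.3 N to about 6.8 N, so the squeeze is near half. I'll let go, back off straight up and verify.

Request:
arm_command --pt "0 0 0 0 0 0" --pt "0 0 0 0 0 0" --pt "0 0 0 0 0 0" --pt "0 0 0 0 0 0" --pt "0 0 0 0 0 0" --claw 0.75

```text
t: 7.25
tool_pos: [528.9, -278.9, 199.8]
tcp_rot: [0.0, 1.0, 0.0, -0.0]
ft_force: [-1.0, 0.2, -0.0]
opening: 64.8
grip_force: 0.0
```

Request:
arm_command --pt "0 0 -2 0 0 0" --pt "0 0 -3 0 0 0" --pt "0 0 -3 0 0 0" --pt "-2 3 -3 0 0 0" --pt "-2 4 -3 0 0 0" --pt "-2 4 0 0 0 0" --pt "0 4 0 0 0 0" --pt "0 0 0 0 0 0"

```text
t: 8.05
tool_pos: [468.8, -430.3, 337.0]
tcp_rot: [0.001, 1.0, -0.002, -0.0]
ft_force: [-0.6, 0.2, -1.5]
opening: 66.1
grip_force: 0.0
```

Run:
```python
from h import *
a=bot.get_image("scene")[150:320,160:290,::-1]; b=bot.get_image("side")[150:320,220:345,::-1]
c=np.hstack([cv2.resize(x,None,fx=3,fy=3,interpolation=2) for x in (a,b)]); print(c.shape); cv2.imwrite("pics/end1.png",c)
```

```text
(510, 765, 3)
```

View pics/end1.png

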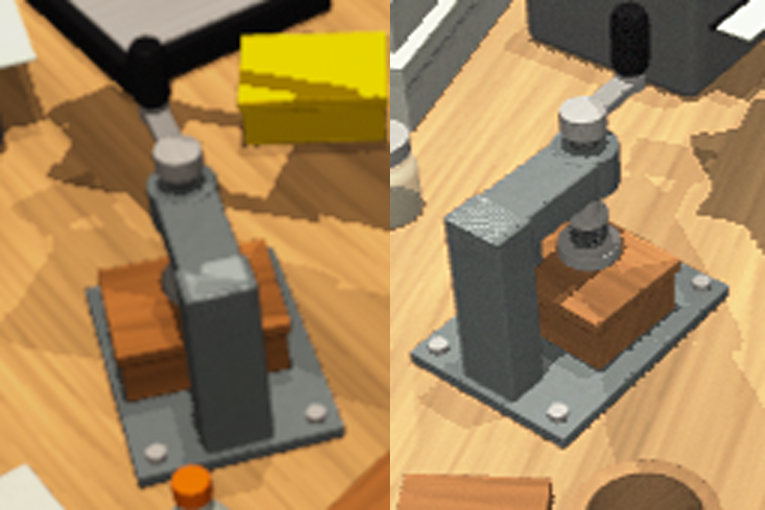

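The knob is free at scene crop (148,72) / side crop (631,40). The pad is on the lid, the coil is visibly shorter, and the box and plate look unmoved. I'll check the knob's height.

Run:
```python
from h import *
print(tri((148/3+160,72/3+150),((631-390)/3+220,40/3+150)))
sd=lambda u,v:((u-390)/3+220,v/3+150)
for q in [(680,266),(600,327)]: print("lid",onz("side",sd(*q),62))
t=np.linspace(0,6.28,90); c=np.c_[545+24*np.cos(t),-222+24*np.sin(t)]
for z in (58,62,66):
    u=(P["side"]@np.c_[c,z+0*t,1+0*t].T); u=u[:2]/u[2]; print(z,((u[1].max()-150)*3).round(1))
```

```text
(array([ 527.16929606, -282.97477055,  210.14206638]), [array([0.1, 0.3]), array([ 0.1, -0.4])])
lid [ 472.07406606 -221.89502562]
lid [ 507.14001579 -141.76375589]
58 272.4
62 268.3
66 264.2
```

```bash
python3 -c "
from rig import bot
print(bot.hand_in())"
```

```text
the job is handed in; nothing more can be done
None
```

I turned the loaded clamp's crank half a turn clockwise until it was snug, then let go and handed the job in; by turning force the spring squeeze is about 5 mm (other estimates 4–9 mm), the box shows no shift beyond measuring error, and the empty clamp was not touched, but no verdict came back.

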